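# Lock a tube shaker's platform with its spring bolt and keeper

## Robot

A 6-joint arm with a two-finger parallel gripper is mounted at the origin on the work surface. World frame = base frame: x ahead of the robot, y to its left, z up, the work surface at z = 0. Lengths are in mm, angles in rad, forces in N, time in s.
With the tool pointing down it reaches from about 200 to 875 mm from the base axis. Payload 3.4 kg.
Tool frame: the origin (TCP) lies on the mounting face of the last link; the fingertips stand 199 mm ahead of it and the grasp point (between the pads) lies 180 mm ahead of it (bot.grip_depth is the distance from the TCP to the grasp point, in mm); z points along the fingers, y is the direction in which the jaws open and shut (so a half turn about z gives the same grasp; the last joint's range is limited). The gripper opens to 94 mm and grips with 3 to 60 N. Pads are 16 mm wide; open, the fingers measure 119 mm over their backs; the gripper's body (75 mm by 177 mm) begins 78 mm behind the grasp point.
Start: joints at [-1.264, 0.276, 1.505, -0, 1.361, -0.121], TCP at [238.549, -523.201, 404.693] pointing down, gripper open.
Joint ranges: [-2.89, 2.89], [-0.75, 2.08], [0.22, 2.7], [-1.18, 4.32], [0.11, 2.71], [-2.7, 2.7]. Speed limits (rad/s): [2.57, 2.57, 3.14, 3.14, 3.14, 3.14].

## Interface

Orientations are given as a rotation vector (axis times angle).
In Python, from rig import status, viewer, bot gives the robot as it stands.
- The arm moves only by the tool servo_tool, never from a script. Its argument "series" is a list that holds one entry, the list of rows, each a list of 7 numbers: the turn, a rotation vector about the world's x, y, z in rad, then the shift along the world's x, y, z in mm, then the opening, from -1 (shut) to 1 (fully open). A call has 1 to 8 rows; each row shifts and turns the commanded pose from where the row before left it; what a row does not reach is not made up. A row lasts 1/12 s, in which the tool goes at most 41.7 mm and 7.16 degrees, less where a joint would pass 70% of its speed; a pose out of reach is approached as far as the arm can. A call with a gripper value outside its range is refused whole. The fingers move at their own pace and stop on an object; "squeeze" is the grip in N (left out, the last holds). Time passes only in rows, so rows that do not move let the fingers close. It gives the time, the measured TCP pose, the force and the opening at its end, in the units of the state.
- status.state(): the state, without advancing time (a new reading comes with each control period).
- viewer.capture(name): name is "scene" or "top" or "wrist"; returns (picture, depth): 420x560x3 uint8, red, green, blue; 420x560 float32, mm along the optical axis (not along the pixel's ray), 0 where there is no reading.
- viewer.camera_params(name): a dict with "camera_matrix" (3x3 intrinsics, pixels), "D" ([k1, k2, p1, p2, k3] as OpenCV has them; the pictures are not rectified), "eye" and "orientation" of the camera in the world; the wrist camera has in their place "mount" (4x4, takes a point from camera to tool coordinates, whose origin is the TCP and whose axes are the flange's). Camera axes: x right, y down, z forward; pixel columns grow to the right and rows downward; lengths in mm; the calibration is good to about 2 mm. A picture is of the moment at which its call begins: read the wrist's pose just before it. camera_params takes no time and is no camera call.
- bot.hand_in(): hands the job in, once; it reports no verdict.
The state is a dict: "time": time; "joints": joint angles; "dq": joint speeds; "effort": joint torques, N m; "ee_pos": TCP position; "tool_rot": TCP orientation; "ft_force": force on the tool from outside, world axes, zero at the start; "wrist_torque": the same for the moment, N m; "finger_gap": opening from 0.0 (shut) to 1.0 (fully open).
Only numpy, scipy, OpenCV 4.12 (cv2) and the standard library are available. Lean on these libraries where they do the work, as an engineer would, in place of code of your own. Each camera call takes 0.05 s, during which the arm holds its last target.

## Task

Lock the tube shaker for cleaning: press the spring bolt's long pad down into its housing and, while keeping it pressed, slide the keeper by its bail all the way across to its stop, so that the bolt stays trapped down once you let go. Work gently: never push with more than 20 N on the bolt or 12 N on the light keeper, and leave the tube rack, the jar, the glove box and the sachet box where they stand.

Things in the scene. Friction and masses are not known exactly. Their poses are not given: they have to be found in the camera images.
- shaker: Grey bench tube shaker, base 300 x 300 mm, fixed, its height varying up to 16 mm. Origin: straight below the lock, 70 mm under the base's flat deck. z up; +y = the way the keeper slides to lock; +x points over the platform (base spans x -50..250, y -150..150 mm). The aluminium platform (x 70..240 mm, 22 mm over the deck) carries the rack.
- pad (a point): Drawing position, fixed to the shaker, of the centre of the raised steel bolt's flat pad top; the real one is off as the lock unit is. Pad 24 mm (x) by 62 mm (y), spanning y -16..46 mm from the lock point (this point: y 15), 44 mm over the deck. At its -y end is a ledge 15 mm lower (y -37..-16 mm), over which the keeper's nose slides.
- bolt (a joint): How far the bolt is pressed down (m): 0 up, 0.010 hard bottom stop. Spring: about 4.5 N to start moving, then 0.6 N per mm, about 10.5 N at the bottom; it pops up when released. The keeper passes over the ledge only above 0.007; trapped under the keeper the bolt rests at about 0.007. Not to be pushed with over 20 N; a finger sliding along the pad is dragged by friction.
- bail (a point): Drawing position (keeper at 0), fixed to the shaker, of the centre of the aluminium keeper's bail crossbar; off as the lock unit is. Bar 44 mm along x, 8 mm thick (y), 10 mm high, centre 53 mm over the deck, underside 4 mm over the raised pad, on 6 mm posts at x -19 and 19 mm. Fingertips pressing the pad on its -y side can push it along with their sides.
- keeper (a joint): How far the keeper has slid towards the shaker's +y (m): starts at 0 to 0.006, stop at 0.026; the bail moves with it. It stays where left; sliding friction about 2.5 N. Its nose, a 5 mm thick plate at the -y end, meets the ledge at 0.008 unless the bolt is pressed far enough. Light: not to be pushed with over 12 N.
- rack: White tube rack with capped tubes, 60 x 130 mm, 75 mm tall, loose on the platform, about 165 mm (x) from the bolt. Origin: centre of its underside.
- jar: Small closed jar, 36 mm across, 50 mm tall, loose on the deck beside the lock, at about x -20..30, y 118 mm of the shaker frame. Origin: centre of its underside.
- glovebox: Cardboard glove box 220 x 115 x 70 mm on the bench to one side. Origin: centre of its underside.
- sachets: White open box 110 x 85 mm with upright paper sachets to 90 mm, on the bench to the other side. Origin: centre of its underside.
- lock (a point): Drawing position of the lock unit on the shaker's deck (deck height, shaker axes). The unit was fitted by hand: all of it sits up to 7 mm off this in height, 4 mm along y, 2 mm along x, unmeasured. Dark steel housing x -32..32, y -70..80 mm, 20 mm over the deck; guide strips outside x +-26 mm to 29 mm and an end bar at y 77 mm to 26 mm over the deck.

How it is judged:
By the outcome, as a careful person would: the job done as asked, in the order asked, and still so for the second after the job is handed in, with the robot touching nothing.
It also fails if it takes over 56 s, if anything falls off the work surface, if the arm or the gripper's body presses on something with over 40 N, if the wrist force passes 120 N, or if a joint passes its speed limit or range.

## Working session

There is one attempt and no reset: what is moved stays moved. The work goes in short steps, Python scripts to look and compute and a tool call to move; the robot and the scene stay as the last step left them, time stands still between calls to the robot, and variables do not carry over. Pictures are saved under pics/ and viewed, and the job is handed in when it is done.

Besides the shell and the picture viewer there is one more tool, called after "Emit:" by a JSON object that holds its "op" and its "data". servo_tool: Moves the arm, as the interface text tells. Its arguments: {"type":"object","properties":{"series":{"type":"array"},"squeeze":{"type":"number"}},"required":["series"]}

```bash
ls; mkdir -p pics
cat > h.py <<'E'
import numpy as np, cv2
from scipy.spatial.transform import Rotation as R
from rig import status, viewer, bot
def cam(name,st=None):
    p=viewer.camera_params(name); K=np.array(p["camera_matrix"],float); D=np.array(p["D"],float)
    if name=="wrist":
        st=st or status.state(); T=np.eye(4); T[:3,:3]=R.from_rotvec(st["tool_rot"]).as_matrix(); T[:3,3]=st["ee_pos"]
        T=T@np.array(p["mount"])
    else:
        T=np.eye(4); o=np.array(p["orientation"],float)
        T[:3,:3]=o if o.shape==(3,3) else (R.from_rotvec(o).as_matrix() if o.size==3 else R.from_quat(o).as_matrix()); T[:3,3]=p["eye"]
    return K,D,T
def cloud(name,depth,K,D,T):
    h,w=depth.shape; v,u=np.mgrid[:h,:w]
    n=cv2.undistortPoints(np.stack([u.ravel(),v.ravel()],1).astype(np.float64)[:,None],K,D)[:,0]
    P=np.c_[n,np.ones(len(n))]*depth.ravel()[:,None]
    W=P@T[:3,:3].T+T[:3,3]; W[depth.ravel()==0]=np.nan
    return W.reshape(h,w,3)
def shot(name,tag):
    st=status.state(); K,D,T=cam(name,st); im,d=viewer.capture(name)
    cv2.imwrite(f"pics/{tag}.png",im[:,:,::-1]); W=cloud(name,d,K,D,T)
    np.savez(f"pics/{tag}.npz",im=im,W=W,K=K,D=D,T=T); return im,W
E
python3 - <<'E'
from h import *
print(status.state())
for n in("scene","top","wrist"):
    print(n,viewer.camera_params(n)); shot(n,n+"0")
E
```

```text
pics
{'time': 0.0, 'joints': array([-1.26402142e+00,  2.76584052e-01,  1.50611654e+00, -2.89856647e-05,
        1.36067377e+00, -1.20986816e-01]), 'dq': array([ 0.00044867, -0.00070066,  0.00113999,  0.00177741,  0.00022938,
        0.00105282]), 'effort': array([-3.21119087e-04, -4.04586947e+01, -2.37227511e+01,  7.01651978e-02,
        3.45401466e-02, -1.49556440e-04]), 'ee_pos': array([ 238.46467419, -522.99420065,  403.81726954]), 'tool_rot': array([-3.06827697e+00, -6.66448685e-01,  3.03766222e-04]), 'ft_force': array([0.75432382, 0.63344562, 0.03484181]), 'wrist_torque': array([-0.01587843,  0.02738952,  0.01159717]), 'finger_gap': 0.9979377633365076}
scene {'camera_matrix': array([[393.19436964,   0.        , 277.34062475],
       [  0.        , 393.19436964, 211.91372171],
       [  0.        ,   0.        ,   1.        ]]), 'D': array([-0.02465522,  0.        ,  0.        ,  0.        ,  0.        ]), 'eye': array([1259.09721364,  -48.43839883, 1134.73539052]), 'orientation': array([-1.95692231, -1.79943295,  0.54833193])}
top {'camera_matrix': array([[396.36188082,   0.    
[... 242 characters left out ...]
4744e-01,  1.34508338e+03]), 'orientation': array([-2.11657221,  2.16461048, -0.16584521])}
wrist {'camera_matrix': array([[317.02185594,   0.        , 282.68941255],
       [  0.        , 317.02185594, 208.08093222],
       [  0.        ,   0.        ,   1.        ]]), 'D': array([-0.07024571,  0.        ,  0.        ,  0.        ,  0.        ]), 'mount': array([[ 4.74416101e-04, -9.68366707e-01, -2.49530951e-01,
         7.20218451e+01],
       [ 9.99998923e-01,  8.05890790e-04, -1.22622953e-03,
        -8.28766731e-01],
       [ 1.38853454e-03, -2.49530101e-01,  9.68366047e-01,
         1.91586252e+01],
       [ 0.00000000e+00,  0.00000000e+00,  0.00000000e+00,
         1.00000000e+00]])}
```

View pics/scene0.png

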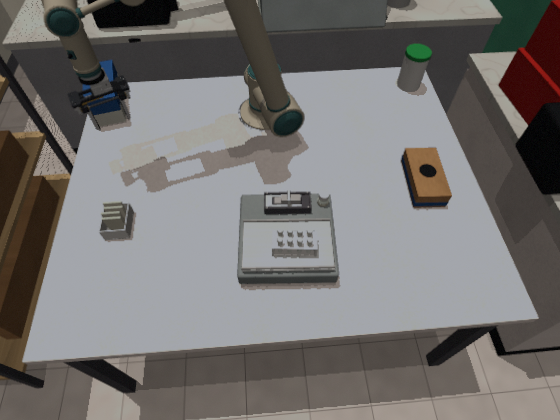

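View pics/top0.png

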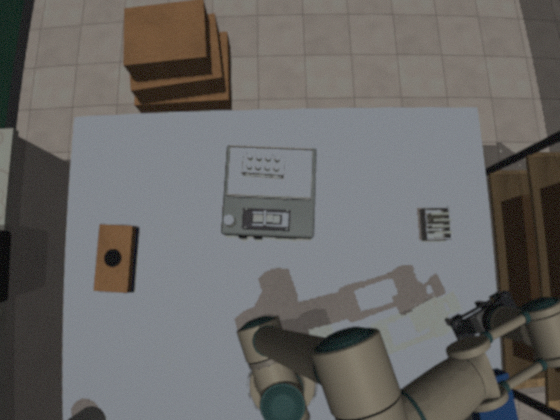

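View pics/wrist0.png

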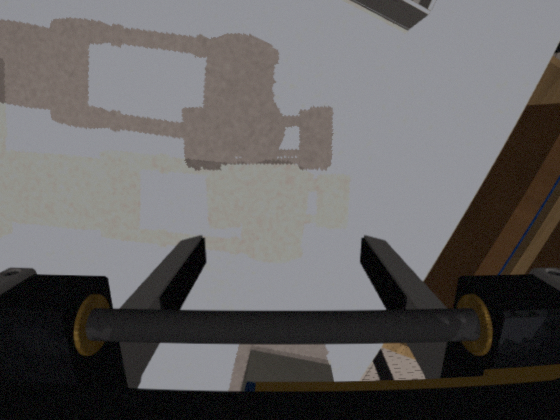

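The scene and top views show the shaker ahead of the robot, with the lock around (267,218) in top and (288,203) in scene. The jar is on the +y (left) side at (228,220) in top. Next I'll measure the shaker pose.

Run:
```python
from h import *
for n in("top0","scene0"):
    z=np.load(f"pics/{n}.npz"); W=z["W"]
    if n=="top0": reg=W[135:250,210:330]
    else: reg=W[185:290,230:345]
    P=reg.reshape(-1,3); P=P[np.isfinite(P[:,2])]
    print(n, np.histogram(P[:,2],bins=np.arange(0,180,4)))
    tb=W[60:,:].reshape(-1,3)
    Q=P[P[:,2]>40]
    r=cv2.minAreaRect(Q[:,:2].astype(np.float32)); print(r, cv2.boxPoints(r))
im=np.load("pics/top0.npz")["im"][135:250,210:330]
cv2.imwrite("pics/topz.png",cv2.resize(im[:,:,::-1],None,fx=5,fy=5,interpolation=cv2.INTER_CUBIC))
im=np.load("pics/scene0.npz")["im"][185:290,230:345]
cv2.imwrite("pics/scenez.png",cv2.resize(im[:,:,::-1],None,fx=5,fy=5,interpolation=cv2.INTER_CUBIC))
```

```text
top0 (array([2348,  413,   11,    0,    0,    0,    2,    3,    4,    5,    9,
         11,    5,   13,   35,   35,   36,   80,  549, 1451,  637,   39,
         17,  151, 1273, 1760,  581,  416,  153,   14,   38,  120,   73,
          9,   17,   58,  297,  218,   22,    5,    9,   13,   20,   92]), array([  0,   4,   8,  12,  16,  20,  24,  28,  32,  36,  40,  44,  48,
        52,  56,  60,  64,  68,  72,  76,  80,  84,  88,  92,  96, 100,
       104, 108, 112, 116, 120, 124, 128, 132, 136, 140, 144, 148, 152,
       156, 160, 164, 168, 172, 176]))
((630.333984375, 25.64556884765625), (301.6692199707031, 310.2890319824219), 86.38011932373047) [[ 465.9758  -115.09277]
 [ 775.64575 -134.68344]
 [ 794.69214  166.38391]
 [ 485.02222  185.97458]]
scene0 (array([1992,  499,   10,    0,    0,    4,   20,   39,   50,   46,   72,
         49,   56,   46,   64,   48,   64,   70,  221, 1106,  844,   97,
         54,   71,  656, 2132,  850,  552,  267,   58,   38,   78,  111,
         24,   11,   22,  178,  358,   50,   25,   18,   23,   35,   83]), array([  0,   4,   8,  12,  16,  20,  24,  28,  32,  36,  40,  44,  48,
        52,  56,  60,  64,  68,  72,  76,  80,  84,  88,  92,  96, 100,
       104, 108, 112, 116, 120, 124, 128, 132, 136, 140, 144, 148, 152,
       156, 160, 164, 168, 172, 176]))
((632.6524658203125, 28.863006591796875), (299.8843994140625, 305.5552062988281), 86.09459686279297) [[ 470.01715 -110.32542]
 [ 774.86285 -131.1366 ]
 [ 795.2878   168.05142]
 [ 490.44208  188.86261]]
```

View pics/topz.png

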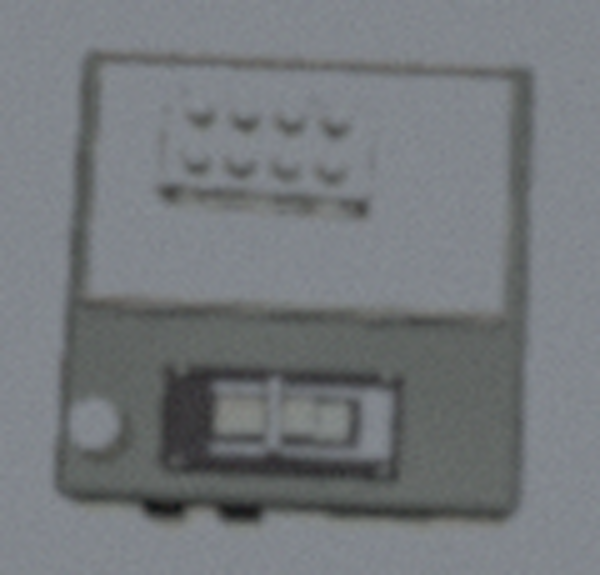

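View pics/scenez.png

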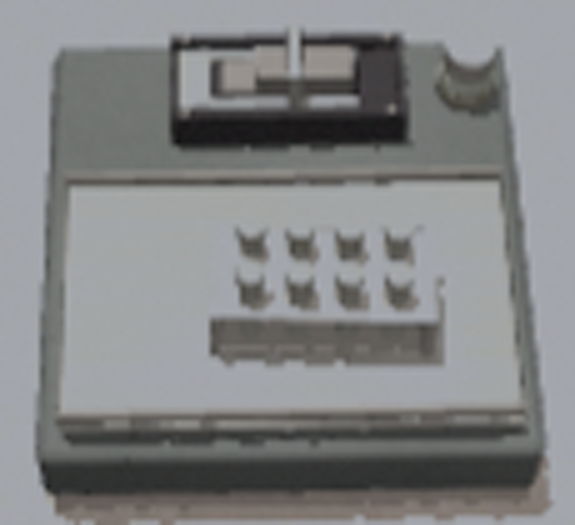

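Emit:
{"op": "servo_tool", "data": {"series": [[[0, 0, -0.031, 18.4, 35.5, 0, -1], [0, 0, -0.031, 18.4, 35.5, 0, -1], [0, 0, -0.031, 18.4, 35.5, 0, -1], [0, 0, -0.031, 18.4, 35.5, 0, -1], [0, 0, -0.031, 18.4, 35.5, 0, -1], [0, 0, -0.031, 18.4, 35.5, 0, -1], [0, 0, -0.031, 18.4, 35.5, 0, -1], [0, 0, -0.031, 18.4, 35.5, 0, -1]]], "squeeze": 20}}

```text
time: 0.82
ee_pos: [386.0, -237.3, 404.6]
tool_rot: [3.129, 0.279, 0.0]
ft_force: [0.8, 0.4, -0.9]
finger_gap: 0.466
```

Emit:
{"op": "servo_tool", "data": {"series": [[[0, 0, -0.031, 18.4, 35.5, 0, -1], [0, 0, -0.031, 18.4, 35.5, 0, -1], [0, 0, -0.031, 18.4, 35.5, 0, -1], [0, 0, -0.031, 18.4, 35.5, 0, -1], [0, 0, -0.031, 18.4, 35.5, 0, -1], [0, 0, -0.031, 18.4, 35.5, 0, -1], [0, 0, -0.031, 18.4, 35.5, 0, -1], [0, 0, -0.031, 18.4, 35.5, 0, -1]]]}}

```text
time: 1.48
ee_pos: [533.3, 46.9, 404.6]
tool_rot: [3.139, -0.109, -0.0]
ft_force: [0.0, 0.6, 0.4]
finger_gap: 0.006
```

Emit:
{"op": "servo_tool", "data": {"series": [[[0, 0, 0, 0, 0, 0, -1], [0, 0, 0, 0, 0, 0, -1], [0, 0, 0, 0, 0, 0, -1]]]}}

```text
time: 1.73
ee_pos: [532.6, 44.8, 404.2]
tool_rot: [3.139, -0.105, -0.002]
ft_force: [-0.3, -0.6, 0.4]
finger_gap: 0.005
```

Run:
```python
from h import *
s=status.state();print(s); shot("wrist","w1")
```

```text
{'time': 1.7333, 'joints': array([-4.60541376e-02,  2.15689300e-01,  1.58956148e+00, -9.06693445e-04,
        1.33787288e+00,  1.59204830e+00]), 'dq': array([-0.03153655, -0.0144569 ,  0.01097895,  0.00079421, -0.0005071 ,
        0.00265309]), 'effort': array([ 9.38510634e-01, -3.63638949e+01, -2.38712239e+01,  9.93146282e-02,
       -1.13143763e-01,  1.33986436e-03]), 'ee_pos': array([532.64912093,  44.75680959, 404.20030381]), 'tool_rot': array([ 3.13896149e+00, -1.05345633e-01, -2.42122145e-03]), 'ft_force': array([-0.28024107, -0.57724884,  0.38902008]), 'wrist_torque': array([ 0.01141907, -0.01218794,  0.03445167]), 'finger_gap': 0.004756346867829732}
```

View pics/w1.png

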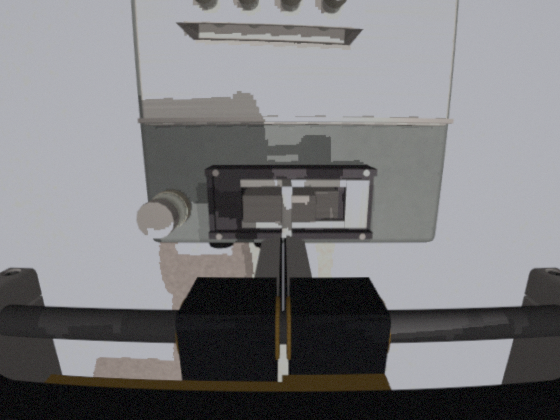

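Run:
```python
from h import *
z=np.load("pics/w1.npz"); im=z["im"];W=z["W"]
cv2.imwrite("pics/w1z.png",cv2.resize(im[155:250,190:390,::-1],None,fx=4,fy=4,interpolation=cv2.INTER_CUBIC))
yaw=-3.84*np.pi/180; ux=np.array([np.cos(yaw),np.sin(yaw)]); uy=np.array([-ux[1],ux[0]])
c=np.array([533,40.])
d=W[...,:2]-c; S=np.stack([d@ux,d@uy,W[...,2]],-1)
np.set_printoptions(precision=0,suppress=True,linewidth=220)
for r in (180,190,200,205,210,220,230): print(r,"z",S[r,204:384:4,2])
print("y",S[205,204:384:4,1]); print("x",S[155:245:5,300,0]); print("z col300",S[155:245:5,300,2]);print("z col287",S[155:245:5,287,2])
dk=S[130:160,330:430].reshape(-1,3); print("deck",np.nanmedian(dk,0), np.nanmedian(S[225:235,390:425,2]),np.nanmedian(S[130:160,160:230,2]))
print("plat",np.nanmedian(S[70:110,400:440,2]),"bench",np.nanmedian(S[300:330,30:100,2]),np.nanmedian(S[100:200,480:540,2]))
```

```text
180 z [ 79. 108. 108. 104. 104. 102. 103. 103. 104. 110. 110. 110. 109. 109. 109. 109. 110. 109. 110. 108. 109. 110. 108. 110. 109. 109. 110. 108. 110. 110. 110. 108. 108. 109. 110. 109. 110. 109. 111. 110. 110. 110. 103.
  80.  79.]
190 z [ 79. 110. 109. 105. 103. 103. 104. 104. 104. 103.  83. 104. 103. 104. 103. 104. 105. 105. 103. 105. 142. 142. 104. 104. 105. 103. 103. 104. 104. 104. 105. 104. 103. 105. 104. 104. 109. 110. 109. 111. 110. 109. 104.
  78.  79.]
200 z [ 80. 109. 110. 104. 103. 103. 104. 103. 103. 103. 127. 127. 128. 128. 127. 127. 127. 128. 128. 128. 141. 141. 127. 128. 128. 127. 127. 128. 113. 112. 112. 112. 112. 113. 103. 102. 110. 111. 111. 111. 109. 104. 104.
  78.  79.]
205 z [ 80. 109. 109. 102. 104. 103. 104. 102. 103. 103. 128. 127. 127. 129. 128. 127. 127. 128. 128. 128. 143. 142. 127. 128. 129. 127. 127. 128. 113. 112. 112. 111. 112. 112. 102. 102. 111. 110. 110. 109. 111. 104.  79.
  79.  80.]
210 z [ 79. 110. 109. 103. 103. 102. 104. 104. 103. 103. 128. 127. 128. 127. 128. 129. 128. 128. 126. 127. 141. 141. 127. 129. 128. 127. 127. 128. 112. 112. 113. 11
[... 489 characters left out ...]
. 105. 107. 107. 106. 108. 106.  79.
  79.  79.]
y [ 84.  73.  69.  67.  63.  59.  55.  52.  48.  45.  38.  34.  31.  28.  24.  21.  18.  14.  11.   8.   4.   1.  -2.  -6.  -9. -12. -16. -19. -24. -28. -31. -35. -38. -42. -47. -51. -53. -57. -60. -64. -67. -73. -84.
 -88. -92.]
x [ 44.  39.  35.  34.  30.  25.  20.  15.  15.  11.   7.   3.  -2.  -6. -17. -23. -25.   8.]
z col300 [ 80.  79.  82. 113. 112. 109. 110. 105. 126. 128. 129. 128. 127. 127. 110. 104. 112. 215.]
z col287 [ 79.  80.  83. 113. 113.  nan  nan 141. 140. 140. 141. 142. 143. 141. 141. 142. 141. 215.]
deck [ 54. -87.  79.] 79.12782750808094 79.27473963314878
plat 101.04780309129328 bench 318.83049703261736 0.5157803812336397
```

View pics/w1z.png

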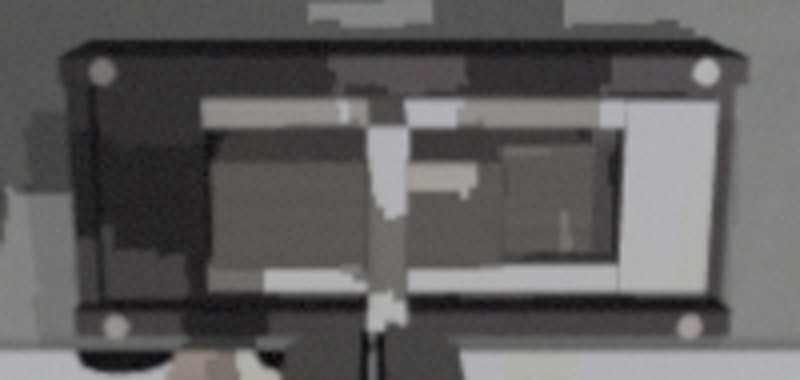

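```bash
cat >> h.py <<'E'
yaw=-3.84*np.pi/180; ux=np.array([np.cos(yaw),np.sin(yaw)]); uy=np.array([-ux[1],ux[0]]); c0=np.array([533,40.])
def loc(W):
    d=W[...,:2]-c0; return np.stack([d@ux,d@uy,W[...,2]],-1)
E
python3 - <<'E'
from h import *
def rep(n,r0,r1,k0,k1):
    S=loc(np.load(f"pics/{n}.npz")["W"])[r0:r1,k0:k1].reshape(-1,3)
    for nm,a,b in(("pad",124,131),("bail",138,146),("ledge",110,115),("deck",70,85)):
        P=S[(S[:,2]>a)&(S[:,2]<b)]
        if nm in("pad","bail","ledge"): P=P[np.abs(P[:,0])<40]
        if len(P): print(n,nm,len(P),np.percentile(P,[2,50,98],axis=0).round(1).tolist())
rep("w1",165,234,205,380); rep("scene0",185,220,255,325); rep("top0",200,240,235,300)
# yaw check: platform front edge in wrist image
S=loc(np.load("pics/w1.npz")["W"])
P=[]
for c in range(150,440,10):
    col=S[100:140,c]; k=np.where((col[:,2]>97)&(col[:,2]<105))[0]
    if len(k): P.append(col[k.max()][:2])
P=np.array(P); print("edge slope deg",np.degrees(np.arctan(np.polyfit(P[:,1],P[:,0],1)[0])))
# fingers
F=S[235:300,250:320].reshape(-1,3); F=F[F[:,2]>200]; print(np.nanpercentile(F,[1,50,99],axis=0))
s=status.state(); t=s["ee_pos"]; print("tcp loc",loc(np.array(t)))
E
```

```text
w1 pad 1773 [[-8.3, -21.0, 125.4], [3.9, 12.7, 127.3], [14.9, 38.5, 128.8]]
w1 bail 478 [[-12.8, -1.3, 139.4], [6.3, 2.4, 141.3], [24.8, 5.9, 142.7]]
w1 ledge 3068 [[-23.4, -70.8, 110.1], [14.9, -32.7, 111.9], [35.0, 70.5, 114.0]]
w1 deck 834 [[-33.7, -92.1, 77.9], [3.6, -84.7, 79.5], [35.0, 83.7, 84.0]]
scene0 pad 131 [[-21.2, -20.1, 125.0], [1.0, 20.9, 128.1], [15.3, 116.1, 130.7]]
scene0 bail 27 [[-17.4, 1.1, 138.7], [6.0, 4.2, 141.8], [23.5, 7.3, 145.1]]
scene0 ledge 281 [[-31.1, -68.0, 110.2], [10.5, -14.5, 112.1], [34.5, 74.1, 114.9]]
scene0 deck 758 [[-44.5, -104.5, 75.8], [31.9, 6.4, 80.2], [52.1, 114.7, 84.3]]
top0 pad 109 [[-8.0, -22.5, 124.1], [3.5, 8.6, 126.5], [15.3, 36.2, 130.6]]
top0 bail 31 [[-16.4, -3.4, 138.3], [5.3, -0.1, 140.3], [24.0, 4.4, 144.2]]
top0 ledge 227 [[-27.8, -71.3, 110.1], [3.9, -24.8, 111.8], [35.5, 69.7, 114.7]]
top0 deck 1353 [[-45.6, -107.1, 72.4], [23.8, -13.9, 78.1], [70.3, 96.8, 83.2]]
edge slope deg -0.049705968849501854
[[  1.84146898  -6.44608452 209.87056647]
 [  8.23691691   5.20430675 256.60071852]
 [ 32.72429026  17.34080681 319.57828634]]
tcp loc [ -0.82158427   4.08218596 404.38283247]
```

Emit:
{"op": "servo_tool", "data": {"series": [[[0, 0, 0, 0.7, -5.5, 0, -1], [0, 0, 0, 0.7, -5.5, 0, -1], [0, 0, 0, 0.7, -5.4, -11, -1], [0, 0, 0, 0.7, -5.4, -11, -1], [0, 0, 0, 0, 0, -11, -1], [0, 0, 0, 0, 0, -11, -1], [0, 0, 0, 0, 0, -11, -1], [0, 0, 0, 0, 0, 0, -1]]], "squeeze": 40}}

```text
time: 2.45
ee_pos: [534.8, 21.4, 347.9]
tool_rot: [3.139, -0.111, -0.006]
ft_force: [-0.5, -0.1, -0.5]
finger_gap: -0.0
```

Emit:
{"op": "servo_tool", "data": {"series": [[[0, 0, 0, 0, 0, 0, -1], [0, 0, 0, 0, 0, 0, -1], [0, 0, 0, 0, 0, 0, -1]]]}}

```text
time: 2.7
ee_pos: [536.0, 22.5, 350.6]
tool_rot: [3.14, -0.108, 0.003]
ft_force: [0.5, -0.6, 1.2]
finger_gap: 0.006
```

Run:
```python
from h import *
s=status.state();print(s["time"],s["ft_force"],s["ee_pos"],loc(s["ee_pos"]))
im,W=shot("scene","s2"); cv2.imwrite("pics/s2z.png",cv2.resize(im[150:270,220:350,::-1],None,fx=5,fy=5,interpolation=cv2.INTER_CUBIC))
im,W=shot("wrist","w2")
```

```text
2.7 [ 0.52323313 -0.62529878  1.17257373] [535.98813805  22.47685474 350.60906672] [  4.15496302 -17.28368801 350.60906672]
```

View pics/s2z.png

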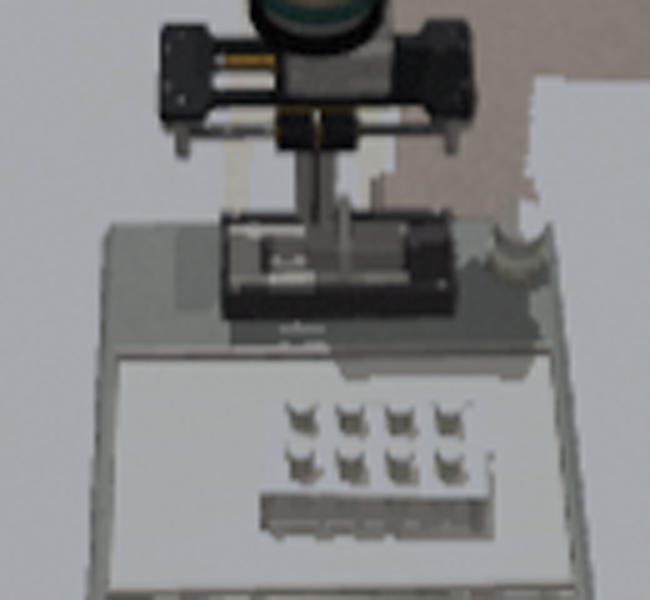

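View pics/w2.png

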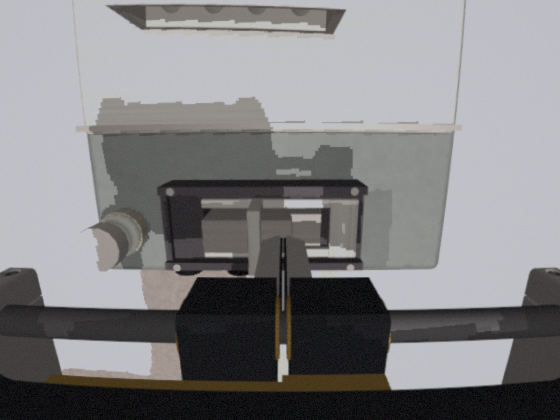

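Run:
```python
from h import *
S=loc(np.load("pics/w2.npz")["W"])
np.set_printoptions(precision=1,suppress=True,linewidth=200)
for r in (210,225,235,240,245,250,260): print(r,"z",S[r,240:325:4,2],"\n   y",S[r,240:325:4,1])
S=loc(np.load("pics/s2.npz")["W"])
for r in (185,188,190,192,195,198): print(r,"x",S[r,274:296,0],"\n   z",S[r,274:296,2],"\n   y",S[r,274:296,1])
```

```text
210 z [100.8  99.7 138.  138.5 139.1 130.5 100.5 100.1 101.2 100.5  99.7  99.9  99.5  99.7  99.2 100.2  98.9 100.2 100.2 100.  103.9 103.5] 
   y [ 15.9  13.    5.6   3.    0.4  -1.4  -2.2  -5.2  -8.2 -11.2 -14.2 -17.3 -20.3 -23.3 -26.4 -29.3 -32.5 -35.4 -38.4 -41.4 -44.  -47. ]
225 z [128.4 126.1 140.9 141.6 140.7 134.1 127.3 127.7 127.5 127.6 127.1 128.3 127.6 112.4 112.6 113.1 112.8 111.6 111.7 112.3 111.8 104.8] 
   y [ 12.4  10.    5.6   3.    0.5  -1.5  -3.7  -6.4  -9.1 -11.8 -14.5 -17.2 -19.9 -23.  -25.9 -28.8 -31.7 -34.7 -37.6 -40.4 -43.4 -47.2]
235 z [128.2 127.4 140.5 141.4 140.4 135.4 127.8 128.1 128.1 126.7 127.9 126.6 128.3 113.1 112.2 112.5 111.9 111.5 112.3 111.6 103.6 103.3] 
   y [ 12.7  10.1   5.8   3.2   0.7  -1.5  -3.6  -6.3  -9.  -11.7 -14.5 -17.2 -19.9 -23.  -26.  -28.9 -31.9 -34.8 -37.7 -40.7 -44.6 -47.7]
240 z [127.3 127.  141.7 141.4 140.5 136.9 160.8 161.5 161.3 159.6 155.7 156.1 160.2 160.1 161.4 160.4 112.7 112.3 112.2 112.1 102.9 103.8] 
   y [ 12.9  10.2   5.8   3.2   0.8  -1.5  -5.6  -8.  -10.2 -12.5 -14.7 -17.1 -19.4 -21.7 -23.9 -26.2 -31.9 -34.8 -37.8
[... 2723 characters left out ...]
7.1  -5.2  -2.5  -1.9] 
   z [108.8 109.3 109.7 112.3 111.3 109.6 110.2 126.6 126.9 127.4 128.  125.9 127.9 125.9 139.2 141.8 120.9 125.9 123.6 126.  129.7 130.5] 
   y [-42.3 -39.  -35.8 -32.6 -29.4 -26.1 -22.9 -20.  -16.9 -13.7 -10.5  -7.3  -4.2  -1.    1.7   4.7   8.8  11.7  15.   18.1  21.   24.1]
198 x [-4.7 -2.8 -2.8 -2.9 -7.  -2.2 -4.   6.4  8.3  8.   6.1  7.1  9.3  6.2 18.6 19.5 18.7  7.   5.6 10.7  9.1  8.2] 
   z [112.  114.6 114.4 114.3 108.4 115.  112.5 126.9 129.5 128.9 126.2 127.5 130.5 126.2 143.3 144.4 143.2 126.9 124.9 131.9 129.6 128.3] 
   y [-42.4 -39.2 -36.  -32.8 -29.5 -26.4 -23.2 -20.3 -17.2 -14.  -10.8  -7.7  -4.6  -1.3   1.1   4.2   7.3  11.3  14.5  17.3  20.6  23.8]
```

Emit:
{"op": "servo_tool", "data": {"series": [[[0, 0, 0, 0, 0, -5, -1], [0, 0, 0, 0, 0, -5, -1], [0, 0, 0, 0, 0, -5, -1], [0, 0, 0, 0, 0, -5, -1], [0, 0, 0, 0, 0, 0, -1], [0, 0, 0, 0, 0, 0, -1]]]}}

```text
time: 3.3
ee_pos: [535.6, 23.1, 329.0]
tool_rot: [3.14, -0.107, -0.002]
ft_force: [1.3, -0.4, -0.9]
finger_gap: 0.004
```

Emit:
{"op": "servo_tool", "data": {"series": [[[0, 0, 0, 0, 0, -1, -1], [0, 0, 0, 0, 0, -1, -1], [0, 0, 0, 0, 0, 0, -1], [0, 0, 0, 0, 0, 0, -1]]]}}

```text
time: 3.63
ee_pos: [535.8, 23.0, 327.8]
tool_rot: [3.14, -0.107, 0.0]
ft_force: [0.6, -0.6, -0.3]
finger_gap: 0.008
```

Emit:
{"op": "servo_tool", "data": {"series": [[[0, 0, 0, 0, 0, -1, -1], [0, 0, 0, 0, 0, -1, -1], [0, 0, 0, 0, 0, 0, -1], [0, 0, 0, 0, 0, 0, -1]]]}}

```text
time: 3.97
ee_pos: [535.8, 23.0, 325.9]
tool_rot: [3.14, -0.107, 0.001]
ft_force: [0.0, -0.1, 0.6]
finger_gap: 0.009
```

Emit:
{"op": "servo_tool", "data": {"series": [[[0, 0, 0, 0, 0, -0.5, -1], [0, 0, 0, 0, 0, -0.5, -1], [0, 0, 0, 0, 0, 0, -1], [0, 0, 0, 0, 0, 0, -1]]]}}

```text
time: 4.3
ee_pos: [535.8, 23.0, 325.1]
tool_rot: [3.14, -0.107, 0.001]
ft_force: [-1.1, -0.7, 5.4]
finger_gap: 0.006
```

Emit:
{"op": "servo_tool", "data": {"series": [[[0, 0, 0, 0, 0, -0.5, -1], [0, 0, 0, 0, 0, -0.5, -1], [0, 0, 0, 0, 0, 0, -1], [0, 0, 0, 0, 0, 0, -1]]]}}

```text
time: 4.63
ee_pos: [535.8, 23.0, 324.0]
tool_rot: [3.14, -0.107, 0.001]
ft_force: [-1.7, -0.7, 5.9]
finger_gap: 0.006
```

Emit:
{"op": "servo_tool", "data": {"series": [[[0, 0, 0, 0, 0, -0.5, -1], [0, 0, 0, 0, 0, -0.5, -1], [0, 0, 0, 0, 0, 0, -1], [0, 0, 0, 0, 0, 0, -1]]]}}

```text
time: 4.97
ee_pos: [535.8, 23.0, 323.1]
tool_rot: [3.14, -0.107, 0.001]
ft_force: [-0.7, -0.6, 5.4]
finger_gap: 0.002
```

Emit:
{"op": "servo_tool", "data": {"series": [[[0, 0, 0, 0, 0, -1, -1], [0, 0, 0, 0, 0, -1, -1], [0, 0, 0, 0, 0, -1, -1], [0, 0, 0, 0, 0, -1, -1], [0, 0, 0, 0, 0, 0, -1], [0, 0, 0, 0, 0, 0, -1]]]}}

```text
time: 5.47
ee_pos: [535.8, 23.0, 319.4]
tool_rot: [3.14, -0.107, 0.001]
ft_force: [-0.9, -0.5, 7.6]
finger_gap: 0.003
```

Emit:
{"op": "servo_tool", "data": {"series": [[[0, 0, 0, 0, 0, -1, -1], [0, 0, 0, 0, 0, -1, -1], [0, 0, 0, 0, 0, 0, -1], [0, 0, 0, 0, 0, 0, -1]]]}}

```text
time: 5.8
ee_pos: [535.8, 23.0, 317.6]
tool_rot: [3.14, -0.107, 0.001]
ft_force: [-2.0, -0.9, 8.0]
finger_gap: 0.003
```

Emit:
{"op": "servo_tool", "data": {"series": [[[0, 0, 0, 0, 0, -0.5, -1], [0, 0, 0, 0, 0, -0.5, -1], [0, 0, 0, 0, 0, 0, -1], [0, 0, 0, 0, 0, 0, -1]]]}}

```text
time: 6.13
ee_pos: [535.8, 23.0, 316.8]
tool_rot: [3.14, -0.107, 0.002]
ft_force: [-2.0, -0.2, 10.3]
finger_gap: 0.005
```

Emit:
{"op": "servo_tool", "data": {"series": [[[0, 0, 0, 0, 0, -0.4, -1], [0, 0, 0, 0, 0, 0, -1], [0, 0, 0, 0, 0, 0, -1]]]}}

```text
time: 6.38
ee_pos: [535.8, 23.0, 316.4]
tool_rot: [3.14, -0.107, 0.002]
ft_force: [-2.2, -0.8, 9.1]
finger_gap: 0.004
```

Emit:
{"op": "servo_tool", "data": {"series": [[[0, 0, 0, 0.07, 0.5, 0, -1], [0, 0, 0, 0.07, 0.5, 0, -1], [0, 0, 0, 0, 0, 0, -1], [0, 0, 0, 0, 0, 0, -1]]]}}

```text
time: 6.72
ee_pos: [535.9, 23.5, 316.4]
tool_rot: [3.138, -0.106, 0.001]
ft_force: [-2.2, -1.6, 10.0]
finger_gap: 0.007
```

Emit:
{"op": "servo_tool", "data": {"series": [[[0, 0, 0, 0.07, 0.5, 0, -1], [0, 0, 0, 0.07, 0.5, 0, -1], [0, 0, 0, 0, 0, 0, -1], [0, 0, 0, 0, 0, 0, -1]]]}}

```text
time: 7.05
ee_pos: [535.9, 23.9, 316.4]
tool_rot: [3.136, -0.106, 0.001]
ft_force: [-2.9, -4.9, 10.6]
finger_gap: 0.005
```

Emit:
{"op": "servo_tool", "data": {"series": [[[0, 0, 0, 0.03, 0.5, 0, -1], [0, 0, 0, 0.03, 0.5, 0, -1], [0, 0, 0, 0, 0, 0, -1], [0, 0, 0, 0, 0, 0, -1]]]}}

```text
time: 7.38
ee_pos: [536.0, 24.3, 316.4]
tool_rot: [3.134, -0.105, 0.001]
ft_force: [-2.8, -5.4, 8.6]
finger_gap: 0.006
```

Emit:
{"op": "servo_tool", "data": {"series": [[[0, 0, 0, 0.03, 0.5, 0, -1], [0, 0, 0, 0.03, 0.5, 0, -1], [0, 0, 0, 0, 0, 0, -1], [0, 0, 0, 0, 0, 0, -1]]]}}

```text
time: 7.72
ee_pos: [536.2, 25.1, 316.4]
tool_rot: [3.134, -0.105, 0.001]
ft_force: [-2.2, -6.2, 10.1]
finger_gap: 0.01
```

Emit:
{"op": "servo_tool", "data": {"series": [[[0, 0, 0, 0.03, 0.5, 0, -1], [0, 0, 0, 0.03, 0.5, 0, -1], [0, 0, 0, 0, 0, 0, -1], [0, 0, 0, 0, 0, 0, -1]]]}}

```text
time: 8.05
ee_pos: [536.3, 26.0, 316.5]
tool_rot: [3.134, -0.105, 0.002]
ft_force: [-2.7, -7.9, 10.0]
finger_gap: 0.005
```

Emit:
{"op": "servo_tool", "data": {"series": [[[0, 0, 0, 0.03, 0.5, 0, -1], [0, 0, 0, 0.03, 0.5, 0, -1], [0, 0, 0, 0, 0, 0, -1], [0, 0, 0, 0, 0, 0, -1]]]}}

```text
time: 8.38
ee_pos: [536.4, 26.5, 316.5]
tool_rot: [3.132, -0.104, 0.002]
ft_force: [-2.3, -8.6, 9.5]
finger_gap: 0.003
```

Emit:
{"op": "servo_tool", "data": {"series": [[[0, 0, 0, 0.03, 0.5, 0, -1], [0, 0, 0, 0.03, 0.5, 0, -1], [0, 0, 0, 0, 0, 0, -1], [0, 0, 0, 0, 0, 0, -1]]]}}

```text
time: 8.72
ee_pos: [536.5, 27.4, 316.5]
tool_rot: [3.132, -0.104, 0.002]
ft_force: [-2.5, -9.3, 8.7]
finger_gap: 0.009
```

Emit:
{"op": "servo_tool", "data": {"series": [[[0, 0, 0, 0.03, 0.5, 0, -1], [0, 0, 0, 0.03, 0.5, 0, -1], [0, 0, 0, 0, 0, 0, -1], [0, 0, 0, 0, 0, 0, -1]]]}}

```text
time: 9.05
ee_pos: [536.5, 28.4, 316.4]
tool_rot: [3.132, -0.104, 0.002]
ft_force: [-1.6, -9.2, 9.0]
finger_gap: 0.007
```

Run:
```python
from h import *
s=status.state();print(s["time"],s["ft_force"],s["ee_pos"],loc(s["ee_pos"]),s["wrist_torque"])
im,W=shot("wrist","w3"); cv2.imwrite("pics/w3z.png",cv2.resize(im[150:300,130:400,::-1],None,fx=2.9,fy=2.9,interpolation=cv2.INTER_CUBIC))
im,W=shot("scene","s3"); cv2.imwrite("pics/s3z.png",cv2.resize(im[160:240,230:350,::-1],None,fx=6,fy=6,interpolation=cv2.INTER_CUBIC))
```

```text
9.05 [-1.58993209 -9.16761335  9.00298959] [536.51151096  28.35872818 316.43974215] [  4.28324905 -11.37996909 316.43974215] [-1.82476889  0.52096693  0.01311199]
```

View pics/w3z.png

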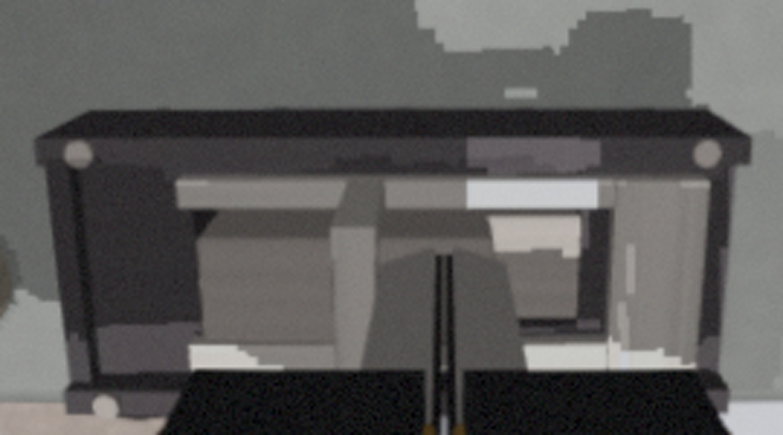

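View pics/s3z.png

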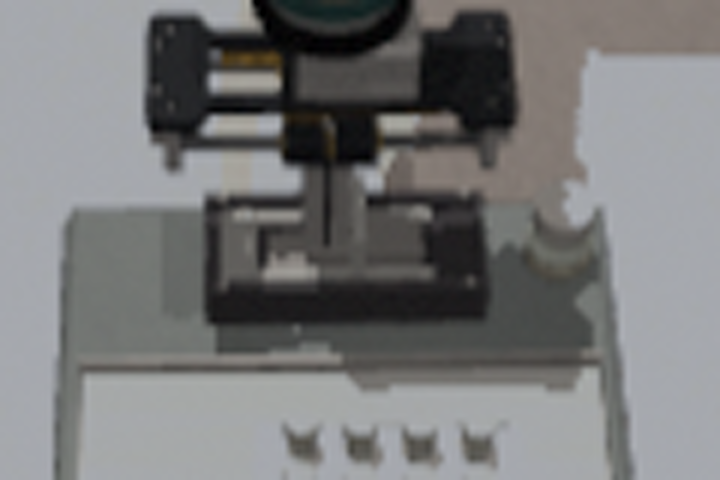

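Emit:
{"op": "servo_tool", "data": {"series": [[[0, 0, 0, 0.03, 0.5, 0, -1], [0, 0, 0, 0.03, 0.5, 0, -1], [0, 0, 0, 0.03, 0.5, 0, -1], [0, 0, 0, 0.03, 0.5, 0, -1], [0, 0, 0, 0, 0, 0, -1]]]}}

```text
time: 9.57
ee_pos: [536.6, 30.4, 316.5]
tool_rot: [3.132, -0.104, 0.002]
ft_force: [-1.3, -8.8, 9.9]
finger_gap: 0.005
```

Emit:
{"op": "servo_tool", "data": {"series": [[[0, 0, 0, 0.03, 0.5, 0, -1], [0, 0, 0, 0.03, 0.5, 0, -1], [0, 0, 0, 0.03, 0.5, 0, -1], [0, 0, 0, 0.03, 0.5, 0, -1], [0, 0, 0, 0, 0, 0, -1]]]}}

```text
time: 9.98
ee_pos: [536.8, 32.4, 316.5]
tool_rot: [3.132, -0.104, 0.002]
ft_force: [-2.4, -9.7, 9.5]
finger_gap: 0.002
```

Emit:
{"op": "servo_tool", "data": {"series": [[[0, 0, 0, 0.03, 0.5, 0, -1], [0, 0, 0, 0.03, 0.5, 0, -1], [0, 0, 0, 0.03, 0.5, 0, -1], [0, 0, 0, 0, 0, 0, -1]]]}}

```text
time: 10.32
ee_pos: [536.9, 33.9, 316.5]
tool_rot: [3.132, -0.104, 0.002]
ft_force: [-2.4, -9.4, 9.3]
finger_gap: 0.006
```

Emit:
{"op": "servo_tool", "data": {"series": [[[0, 0, 0, 0.03, 0.5, 0, -1], [0, 0, 0, 0.03, 0.5, 0, -1], [0, 0, 0, 0, 0, 0, -1]]]}}

```text
time: 10.57
ee_pos: [536.9, 34.9, 316.5]
tool_rot: [3.132, -0.104, 0.002]
ft_force: [-2.0, -8.4, 9.1]
finger_gap: 0.006
```

Emit:
{"op": "servo_tool", "data": {"series": [[[0, 0, 0, 0.03, 0.5, 0, -1], [0, 0, 0, 0.03, 0.5, 0, -1], [0, 0, 0, 0, 0, 0, -1]]]}}

```text
time: 10.82
ee_pos: [537.0, 35.9, 316.5]
tool_rot: [3.132, -0.104, 0.002]
ft_force: [-2.3, -8.6, 9.4]
finger_gap: 0.005
```

Emit:
{"op": "servo_tool", "data": {"series": [[[0, 0, 0, 0.03, 0.5, 0, -1], [0, 0, 0, 0.03, 0.5, 0, -1], [0, 0, 0, 0, 0, 0, -1]]]}}

```text
time: 11.07
ee_pos: [537.1, 36.9, 316.5]
tool_rot: [3.132, -0.104, 0.002]
ft_force: [-1.6, -9.4, 9.8]
finger_gap: 0.002
```

Emit:
{"op": "servo_tool", "data": {"series": [[[0, 0, 0, 0.03, 0.5, 0, -1], [0, 0, 0, 0.03, 0.5, 0, -1], [0, 0, 0, 0, 0, 0, -1]]]}}

```text
time: 11.32
ee_pos: [537.1, 37.9, 316.4]
tool_rot: [3.132, -0.104, 0.002]
ft_force: [-2.4, -9.0, 9.4]
finger_gap: 0.003
```

Emit:
{"op": "servo_tool", "data": {"series": [[[0, 0, 0, 0.03, 0.5, 0, -1], [0, 0, 0, 0.03, 0.5, 0, -1], [0, 0, 0, 0.03, 0.5, 0, -1], [0, 0, 0, 0.03, 0.5, 0, -1], [0, 0, 0, 0, 0, 0, -1]]]}}

```text
time: 11.73
ee_pos: [537.3, 39.9, 316.5]
tool_rot: [3.132, -0.104, 0.002]
ft_force: [-2.3, -9.0, 10.1]
finger_gap: 0.004
```

Emit:
{"op": "servo_tool", "data": {"series": [[[0, 0, 0, 0.03, 0.5, 0, -1], [0, 0, 0, 0.03, 0.5, 0, -1], [0, 0, 0, 0.03, 0.5, 0, -1], [0, 0, 0, 0.03, 0.5, 0, -1], [0, 0, 0, 0, 0, 0, -1]]]}}

```text
time: 12.15
ee_pos: [537.4, 41.9, 316.5]
tool_rot: [3.132, -0.104, 0.002]
ft_force: [-2.5, -8.7, 9.1]
finger_gap: 0.004
```

Emit:
{"op": "servo_tool", "data": {"series": [[[0, 0, 0, 0.03, 0.5, 0, -1], [0, 0, 0, 0.03, 0.5, 0, -1], [0, 0, 0, 0.03, 0.5, 0, -1], [0, 0, 0, 0, 0, 0, -1]]]}}

```text
time: 12.48
ee_pos: [537.5, 43.4, 316.5]
tool_rot: [3.132, -0.104, 0.002]
ft_force: [-1.9, -9.4, 9.2]
finger_gap: 0.0
```

Run:
```python
from h import *
s=status.state();print(s["time"],s["ft_force"],s["ee_pos"],loc(s["ee_pos"]),s["wrist_torque"])
im,W=shot("wrist","w4"); cv2.imwrite("pics/w4z.png",cv2.resize(im[150:300,130:400,::-1],None,fx=2.9,fy=2.9,interpolation=cv2.INTER_CUBIC))
for n in ("w3","w4"):
    S=loc(np.load(f"pics/{n}.npz")["W"]); 
    P=S[205:245,200:330].reshape(-1,3); B=P[(P[:,2]>138)&(P[:,2]<144)&(P[:,0]>8)]; print(n,len(B),np.percentile(B,[5,50,95],axis=0))
    P=S[190:280].reshape(-1,3); D=P[(P[:,1]>25)&(P[:,1]<36)&(abs(P[:,0]-3)<8)&(P[:,2]<140)]; print("pad z",np.median(D[:,2]) if len(D) else None)
```

```text
12.4833 [-1.9146965  -9.43284644  9.20343909] [537.47245631  43.4184552  316.46885014] [  4.23347986   3.71030317 316.46885014] [-1.74217294  0.39770388 -0.04814309]
w3 288 [[ 16.62815867   0.43547799 138.92423807]
 [ 21.21064948   4.34574085 141.16414253]
 [ 25.06575516   8.04171021 142.32943944]]
pad z 117.94311989666797
w4 287 [[ 16.74608988  15.57156119 139.84891856]
 [ 21.10735584  19.47258078 141.15792201]
 [ 25.07344709  23.15304534 142.21193606]]
pad z 117.93276469878279
```

View pics/w4z.png

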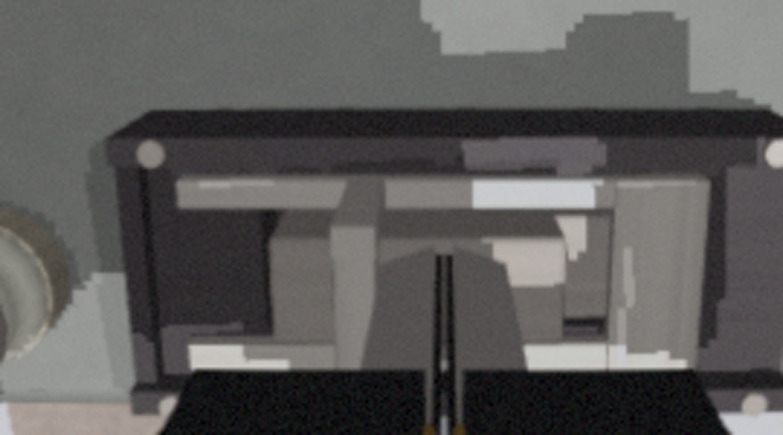

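Emit:
{"op": "servo_tool", "data": {"series": [[[0, 0, 0, 0.03, 0.5, 0, -1], [0, 0, 0, 0.03, 0.5, 0, -1], [0, 0, 0, 0.03, 0.5, 0, -1], [0, 0, 0, 0, 0, 0, -1]]]}}

```text
time: 12.87
ee_pos: [537.6, 44.9, 316.5]
tool_rot: [3.132, -0.104, 0.002]
ft_force: [-3.1, -9.8, 8.4]
finger_gap: 0.002
```

Emit:
{"op": "servo_tool", "data": {"series": [[[0, 0, 0, 0.03, 0.5, 0, -1], [0, 0, 0, 0.03, 0.5, 0, -1], [0, 0, 0, 0, 0, 0, -1]]]}}

```text
time: 13.12
ee_pos: [537.6, 45.9, 316.5]
tool_rot: [3.132, -0.104, 0.002]
ft_force: [-2.2, -9.4, 9.4]
finger_gap: 0.002
```

Emit:
{"op": "servo_tool", "data": {"series": [[[0, 0, 0, 0.03, 0.5, 0, -1], [0, 0, 0, 0.03, 0.5, 0, -1], [0, 0, 0, 0, 0, 0, -1]]]}}

```text
time: 13.37
ee_pos: [537.7, 46.9, 316.5]
tool_rot: [3.132, -0.104, 0.002]
ft_force: [-2.0, -9.4, 9.0]
finger_gap: 0.009
```

Emit:
{"op": "servo_tool", "data": {"series": [[[0, 0, 0, 0.03, 0.5, 0, -1], [0, 0, 0, 0.03, 0.5, 0, -1], [0, 0, 0, 0, 0, 0, -1]]]}}

```text
time: 13.62
ee_pos: [537.8, 47.9, 316.5]
tool_rot: [3.132, -0.104, 0.002]
ft_force: [-2.1, -9.6, 9.5]
finger_gap: 0.006
```

Emit:
{"op": "servo_tool", "data": {"series": [[[0, 0, 0, 0.03, 0.5, 0, -1], [0, 0, 0, 0.03, 0.5, 0, -1], [0, 0, 0, 0, 0, 0, -1]]]}}

```text
time: 13.87
ee_pos: [537.8, 48.9, 316.5]
tool_rot: [3.132, -0.104, 0.002]
ft_force: [-1.4, -9.6, 9.9]
finger_gap: 0.007
```

Emit:
{"op": "servo_tool", "data": {"series": [[[0, 0, 0, 0.03, 0.5, 0, -1], [0, 0, 0, 0, 0, 0, -1], [0, 0, 0, 0, 0, 0, -1]]]}}

```text
time: 14.12
ee_pos: [537.9, 49.4, 316.5]
tool_rot: [3.132, -0.104, 0.002]
ft_force: [-2.2, -9.6, 9.5]
finger_gap: 0.004
```

Emit:
{"op": "servo_tool", "data": {"series": [[[0, 0, 0, 0.03, 0.5, 0, -1], [0, 0, 0, 0, 0, 0, -1], [0, 0, 0, 0, 0, 0, -1]]]}}

```text
time: 14.37
ee_pos: [537.9, 49.9, 316.5]
tool_rot: [3.132, -0.104, 0.002]
ft_force: [-2.8, -9.3, 9.0]
finger_gap: 0.003
```

Emit:
{"op": "servo_tool", "data": {"series": [[[0, 0, 0, 0.03, 0.5, 0, -1], [0, 0, 0, 0, 0, 0, -1], [0, 0, 0, 0, 0, 0, -1]]]}}

```text
time: 14.62
ee_pos: [537.9, 50.4, 316.5]
tool_rot: [3.132, -0.104, 0.002]
ft_force: [-1.9, -8.9, 10.7]
finger_gap: 0.004
```

Emit:
{"op": "servo_tool", "data": {"series": [[[0, 0, 0, 0.03, 0.5, 0, -1], [0, 0, 0, 0, 0, 0, -1], [0, 0, 0, 0, 0, 0, -1]]]}}

```text
time: 14.87
ee_pos: [538.0, 50.9, 316.5]
tool_rot: [3.132, -0.104, 0.002]
ft_force: [-2.1, -9.7, 10.1]
finger_gap: 0.003
```

Emit:
{"op": "servo_tool", "data": {"series": [[[0, 0, 0, 0.03, 0.5, 0, -1], [0, 0, 0, 0, 0, 0, -1], [0, 0, 0, 0, 0, 0, -1]]]}}

```text
time: 15.12
ee_pos: [538.0, 51.4, 316.5]
tool_rot: [3.132, -0.104, 0.002]
ft_force: [-1.9, -9.4, 9.9]
finger_gap: 0.005
```

Emit:
{"op": "servo_tool", "data": {"series": [[[0, 0, 0, 0.03, 0.5, 0, -1], [0, 0, 0, 0, 0, 0, -1], [0, 0, 0, 0, 0, 0, -1]]]}}

```text
time: 15.37
ee_pos: [538.0, 51.6, 316.5]
tool_rot: [3.131, -0.104, 0.002]
ft_force: [-1.1, -9.9, 10.0]
finger_gap: 0.004
```

Emit:
{"op": "servo_tool", "data": {"series": [[[0, 0, 0, 0.03, 0.5, 0, -1], [0, 0, 0, 0, 0, 0, -1], [0, 0, 0, 0, 0, 0, -1]]]}}

```text
time: 15.62
ee_pos: [538.0, 51.8, 316.5]
tool_rot: [3.13, -0.103, 0.002]
ft_force: [-2.4, -11.2, 9.1]
finger_gap: 0.006
```

Emit:
{"op": "servo_tool", "data": {"series": [[[0, 0, 0, 0.03, 0.5, 0, -1], [0, 0, 0, 0, 0, 0, -1], [0, 0, 0, 0, 0, 0, -1], [0, 0, 0, 0, 0, 0, -1]]]}}

```text
time: 15.95
ee_pos: [538.1, 52.0, 316.5]
tool_rot: [3.129, -0.103, 0.002]
ft_force: [-2.5, -14.0, 10.4]
finger_gap: 0.003
```

Run:
```python
from h import *
s=status.state();print(s["time"],s["ft_force"],s["ee_pos"],loc(s["ee_pos"]),s["wrist_torque"])
im,W=shot("wrist","w5")
for n in ("w5",):
    S=loc(np.load(f"pics/{n}.npz")["W"]); 
    P=S[205:245,200:330].reshape(-1,3); B=P[(P[:,2]>138)&(P[:,2]<144)&(P[:,0]>8)]; print(n,len(B),np.percentile(B,[5,50,95],axis=0))
```

```text
15.95 [ -2.50006118 -14.0084002   10.39851933] [538.05763109  52.02703017 316.5091514 ] [  4.2408205   12.33874096 316.5091514 ] [-2.34332927  0.46758153  0.02606653]
w5 284 [[ 16.72203171  23.68118894 139.49846357]
 [ 21.37428354  27.40809483 141.18156765]
 [ 25.17528814  31.08898433 142.30565947]]
```

Emit:
{"op": "servo_tool", "data": {"series": [[[0, 0, 0, -0.07, -1, 0, -1], [0, 0, 0, -0.07, -1, 0, -1], [0, 0, 0, -0.07, -1, 0, -1], [0, 0, 0, -0.07, -1, 0, -1], [0, 0, 0, -0.07, -1, 0, -1], [0, 0, 0, 0, 0, 0, -1]]]}}

```text
time: 16.5
ee_pos: [537.9, 49.9, 316.5]
tool_rot: [3.139, -0.107, 0.003]
ft_force: [-0.7, -1.3, 9.0]
finger_gap: 0.007
```

Emit:
{"op": "servo_tool", "data": {"series": [[[0, 0, 0, 0, 0, 0.5, -1], [0, 0, 0, 0, 0, 0.5, -1], [0, 0, 0, 0, 0, 0.5, -1], [0, 0, 0, 0, 0, 0.5, -1], [0, 0, 0, 0, 0, 0.5, -1], [0, 0, 0, 0, 0, 0.5, -1], [0, 0, 0, 0, 0, 0.5, -1], [0, 0, 0, 0, 0, 0, -1]]]}}

```text
time: 17.17
ee_pos: [537.9, 50.1, 318.9]
tool_rot: [3.139, -0.107, 0.002]
ft_force: [0.4, -1.9, 4.3]
finger_gap: 0.009
```

Run:
```python
from h import *
s=status.state();print(s["time"],s["ft_force"],s["ee_pos"],loc(s["ee_pos"]))
shot("wrist","w6")
S=loc(np.load("pics/w6.npz")["W"]); P=S[205:245,200:330].reshape(-1,3); B=P[(P[:,2]>138)&(P[:,2]<144)&(P[:,0]>8)]; print(len(B),np.percentile(B,[5,50,95],axis=0))
P=S[190:280].reshape(-1,3); D=P[(P[:,1]>33)&(P[:,1]<37)&(abs(P[:,0]-3)<8)&(P[:,2]<136)]; print("pad z",np.median(D[:,2]) if len(D) else None)
```

```text
17.1667 [ 0.41378224 -1.89869561  4.28679965] [537.88178765  50.12886101 318.91383697] [  4.19249314  10.43305695 318.91383697]
306 [[ 15.59432707  23.67894623 139.7664869 ]
 [ 20.77831136  27.32030697 141.23621531]
 [ 25.08007951  31.10889691 142.24680604]]
pad z 120.39121120829458
```

Emit:
{"op": "servo_tool", "data": {"series": [[[0, 0, 0, -0.07, -1, 0.5, -1], [0, 0, 0, -0.07, -1, 0.5, -1], [0, 0, 0, -0.07, -1, 1, -1], [0, 0, 0, 0, 0, 1, -1], [0, 0, 0, 0, 0, 1, -1], [0, 0, 0, 0, 0, 1, -1], [0, 0, 0, 0, 0, 0, -1]]]}}

```text
time: 17.8
ee_pos: [537.3, 47.6, 323.9]
tool_rot: [-3.14, 0.107, -0.0]
ft_force: [0.3, -1.1, 0.2]
finger_gap: 0.008
```

Emit:
{"op": "servo_tool", "data": {"series": [[[0, 0, 0, 0, 0, 5, -1], [0, 0, 0, 0, 0, 10, -1], [0, 0, 0, 0, 0, 15, -1], [0, 0, 0, 0, 0, 15, -1], [0, 0, 0, 0, 0, 15, -1], [0, 0, 0, 0, 0, 10, -1], [0, 0, 0, 0, 0, 0, -1], [0, 0, 0, 0, 0, 0, -1]]]}}

```text
time: 18.47
ee_pos: [537.3, 47.5, 394.5]
tool_rot: [3.14, -0.107, 0.002]
ft_force: [-0.4, 0.2, -0.4]
finger_gap: 0.009
```

Run:
```python
from h import *
s=status.state();print(s["time"],s["ft_force"],s["ee_pos"],loc(s["ee_pos"]))
im,W=shot("wrist","w7"); shot("scene","s7")
S=loc(W); P=S[150:245,150:380].reshape(-1,3); B=P[(P[:,2]>138)&(P[:,2]<144)&(P[:,0]>8)&(P[:,0]<30)]; print(len(B),np.percentile(B,[5,50,95],axis=0))
P=S[150:245].reshape(-1,3)
for a,b in((-20,-10),(0,15),(33,37),(-38,-30)):
    D=P[(P[:,1]>a)&(P[:,1]<b)&(abs(P[:,0]-6)<6)&(P[:,2]<136)]; print(a,b,len(D),np.median(D[:,2]) if len(D) else None)
```

```text
18.4667 [-0.35467273  0.19591289 -0.44489533] [537.29371229  47.51973917 394.4972419 ] [  3.78047218   7.79040902 394.4972419 ]
242 [[  8.90869352  23.71740436 139.97648489]
 [ 16.87257154  27.45338187 141.28188406]
 [ 24.66577926  31.27198243 142.25740013]]
-20 -10 163 120.3827608616352
0 15 249 120.41201488303005
33 37 55 120.42392976402823
-38 -30 123 110.22472765559866
```

View pics/w7.png

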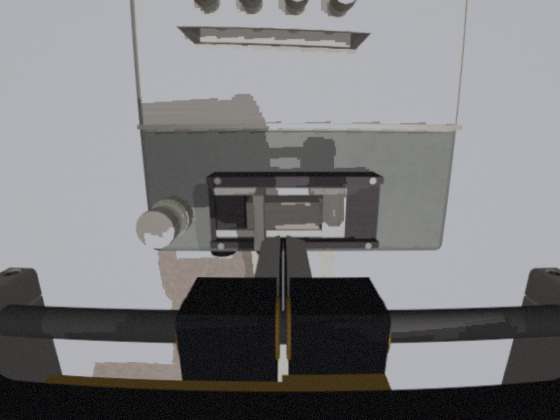

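View pics/s7.png

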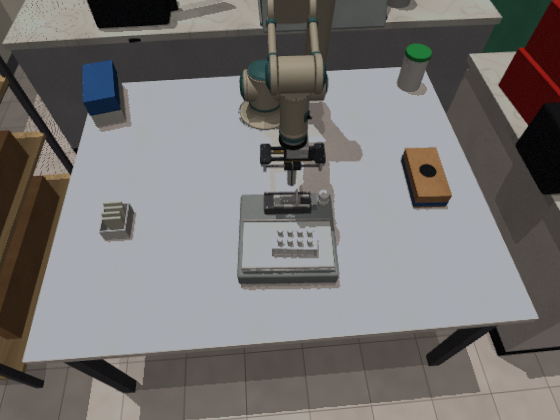

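Run:
```python
from rig import bot
print(bot.hand_in())
```

```text
the job is handed in; nothing more can be done
None
```

The tube shaker is locked. I pressed the pad with the closed fingertips, held it down, and slid the keeper by its bail across to its stop, then backed off and lifted clear. I handed in after about 18.5 s.

- **Bolt:** after I let go, the pad sat about 7.1 mm below its raised height (120.4 mm against about 127.5 mm). That matches a bolt trapped under the keeper. Force readings while pressing stayed at 11 N or less.
- **Keeper:** the bail moved about 25 mm and stayed there after release, at y 27.4 mm in my measuring frame both before and after. At the end of the slide the arm stopped advancing and the sideways force rose from 9.4 to 14.0 N. Take off the roughly 5 to 6 N of finger drag on the pad, and the push on the keeper was about 8 to 9 N. The sensor cannot separate the two, so that figure is an estimate.
- **Surroundings:** in the last scene picture the rack, jar, glove box and sachet box look unmoved. I checked this by eye and did not measure it. With the arm clear, the force readings were back to about zero.
- **Disagreements:** the three cameras differed by up to about 4 mm on where the bail started along y. I settled its position by feeling for contact.

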